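# Crack the walnut in the table nutcracker

### The job

Crack the walnut that sits in one of the two table nutcrackers: squeeze that cracker's two handles together until the shell resists, gives way and is well crushed, then let go. Leave the cracked nut lying in the jaws, do not touch the nut itself, and leave the empty nutcracker alone.

Things in the scene. Friction and masses are not known exactly. Their poses are not given: they have to be found in the camera images.
- walnut_cracker: Nutcracker holding the walnut, screwed to the table. White board 95x80x10 mm; origin at the table under the board, z up. Upright hinge pin at x=+32 mm, y=0 (top z=50). Two level steel levers run from it to -x past the nut, each turning freely on the pin from 0.06 rad further open to a stop 0.125 rad inward. No return spring: they stay where left. No board beyond x=-45 mm.
- squeeze_point (a point): Point midway between the walnut cracker's two black grips, fixed to its board at x=-98, y=0, z=36 mm; same axes. With the nut whole the grips lie along x (from 45 mm on its +x side to 37 mm on its -x side), 11 mm thick, 18 mm high (z 27 to 45 mm), 60 mm over their outer faces; close along y. About 10 N on each cracks the nut, then it gives; at both stops they are about 28 mm over all here.
- walnut: A tan walnut, 32 mm across and 36 mm long, lying loose on a steel cradle between the jaws, 10 mm to -x of the board's origin and 36 mm above the table. Origin at the centre of the whole nut; its y is the squeezing direction. It consists of two half shells; this is the pose of the +y half.
- shell (a joint): How far the walnut's two halves are crushed into each other, in m: 0 = whole, 0.009 = fully crushed. Below about 4 mm it springs back; past 5 mm it has given way and stays crushed (reads may exceed 0.009 a little).
- empty_cracker: A second nutcracker, the same in every size, with nothing between its jaws; its levers may stand partly closed. To be left alone. Origin and axes as for the other.

How it is judged (in metres and radians):
At the end, for the whole second after the job is handed in: The walnut's halves are crushed into each other by more than 6 mm, and the nut lies at rest between the jaws of its cracker: within 15 mm along the cracker's x and 18 mm along its y of where it started, and 26 to 46 mm above the table (value of joint shell above 0.006 m and x of walnut in the frame of walnut_cracker between -0.025 and 0.005 m and y of walnut in the frame of walnut_cracker between -0.018 and 0.018 m and height (world z) of walnut between 0.026 and 0.046 m and linear speed of walnut below 0.02 m/s); the robot touches nothing.
It fails at once if the robot touches the walnut itself (over 1 N) (contact force between any of the fingers, the arm and walnut above 1 N).
It fails at once if the robot touches the empty nutcracker (over 1 N) (contact force between any of the fingers, the arm and empty_cracker above 1 N).
It also fails if it takes over 29 s, if anything falls off the work surface, if the arm or the gripper's body presses on something with over 40 N, if the wrist force passes 120 N, or if a joint passes its speed limit or range.

### The arm

A 6-joint arm with a two-finger parallel gripper is mounted at the origin on a cart in front of the work surface, level with it; the furniture and walls round the work are solid. World frame = base frame: x ahead of the robot, y to its left, z up, the work surface at z = 0. Lengths are in m, angles in degrees, forces in N, time in s.
With the tool pointing down it reaches from about 0.375 to 0.9 m from the base axis. Payload 3.1 kg.
Tool frame: the origin (TCP) lies midway between the tips of the shut fingers; the grasp point (between the pads) lies 19 mm behind it; z points along the fingers, y is the direction in which the jaws open and shut (so a half turn about z gives the same grasp; the last joint's range is limited). The gripper opens to 87 mm and grips with 3 to 60 N. Pads are 19 mm wide; open, the fingers measure 117 mm over their backs; the gripper's body (75 mm by 190 mm) begins 51 mm behind the grasp point.
Start: joints at [-86.087, 30.224, 82.088, -0, 67.689, -10.227], TCP at [0.153, -0.606, 0.223] pointing down, gripper open.
Joint ranges: [-176.69, 176.69], [-43.24, 126.21], [12.49, 139.97], [-82, 262], [0, 151.66], [-163.58, 163.58]. Speed limits (degrees/s): [159.86, 159.86, 180, 180, 180, 180].

### API

Orientations are given as a 3x3 rotation matrix whose columns are the frame's x, y, z axes.
In Python, from rig import status, vision, bot, models gives the robot as it stands.
- The arm moves only by the tool send_rows, never from a script. Its argument "moves" is a list of rows, each a list of 7 numbers: the shift along the tool's x, y, z in units of 25 mm (1.0 is 25 mm), then the turn, a rotation vector about the tool's x, y, z in units of 10 degrees (1.0 is 10 degrees), then the closure, from -1 (fully open) to 1 (shut), so that 0 is half open. In form: [[dx, dy, dz, rx, ry, rz, hand], ...]. A call has 1 to 12 rows; each row shifts and turns the commanded pose from where the row before left it, along the tool's axes as they then stand; what a row does not reach is not made up. A row lasts 1/8 s, in which the tool goes at most 62.5 mm and 10.7 degrees, less where a joint would pass 70% of its speed; a pose out of reach is approached as far as the arm can. A call is refused whole if a number of a shift passes 1 or a number of a turn 1, either way. A call with a gripper value outside its range is refused whole. The fingers move at their own pace and stop on an object; the grip force is fixed at half the most. Time passes only in rows, so rows that do not move let the fingers close. It gives the time, the measured TCP pose, the force and the opening at its end, in the units of the state.
- status.read_state(): the state, without advancing time (a new reading comes with each control period).
- vision.capture(name): name is "side" or "top"; returns a dict with "img" (480x640x3 uint8, red, green, blue), "depth" (480x640 float32, m along the optical axis (not along the pixel's ray), 0 where there is no reading), "fx", "fy", "cx", "cy" (pixels), "pose" (4x4, takes a point from camera to world coordinates). Camera axes: x right, y up, looking along -z (the intrinsics and any distortion apply to the point x, -y, -z); pixel columns grow to the right and rows downward; lengths in m; the calibration is good to about 2 mm. A picture is of the moment at which its call begins.
- bot.hand_in(): hands the job in, once; it reports no verdict.
Trained networks look in the newest picture that a camera, given by its name, has taken for a name from the list of things; names that differ only in an ending like _2 or _b are one class to them, and where a whole thing is asked for, a point or a joint stands for the part that bears it (a point fixed in the world has none). Each returns a list of dicts, best first, with "confidence" (0 to 1); they miss things now and then, are a little off and sometimes report something else, mostly with a low value. They report only what shows in the picture. A call takes as long as a camera call.
- models.masks_of(camera, name): "mask" (480x640 bool, what is visible of it) and "extent" ([left, top, right, bottom] in pixels, round what is visible of it).
- models.landmark_of(camera, name): "point" ([column, row] in pixels: a listed point, or the origin of a listed thing).
The state is a dict: "time_s": time; "joint_positions": joint angles; "qvel": joint speeds; "tau": joint torques, N m; "position": TCP position; "tcp_rot": TCP orientation; "force": force on the tool from outside, world axes, zero at the start; "moment": the same for the moment, N m; "opening": opening from 0.0 (shut) to 1.0 (fully open).
Only numpy, scipy, OpenCV 4.12 (cv2) and the standard library are available. Lean on these libraries where they do the work, as an engineer would, in place of code of your own. Each camera call takes 0.05 s, during which the arm holds its last target.

## Working session

There is one attempt and no reset: what is moved stays moved. The work goes in short steps, Python scripts to look and compute and a tool call to move; the robot and the scene stay as the last step left them, time stands still between calls to the robot, and variables do not carry over. Pictures are saved under pics/ and viewed, and the job is handed in when it is done.

Besides the shell and the picture viewer there is one more tool, called by a JSON object that holds its "name" and its "arguments". send_rows: Moves the arm, as the interface text tells. Its arguments: {"type":"object","properties":{"moves":{"type":"array"}},"required":["moves"]}

```bash
mkdir -p pics; ls
cat > h.py <<'E'
import numpy as np, cv2
from rig import status, vision, bot, models
def world(c,u,v,d):
    x=(u-c["cx"])/c["fx"]*d; y=-(v-c["cy"])/c["fy"]*d
    return (c["pose"]@np.array([x,y,-d,1]))[:3]
def onplane(c,u,v,z):
    a=world(c,u,v,1.0); o=c["pose"][:3,3]
    return o+(a-o)*(z-o[2])/(a[2]-o[2])
E
python3 - <<'E'
from h import *
s=status.read_state(); print(s["time_s"],s["position"],s["tcp_rot"],s["opening"])
for n in ["top","side"]:
    c=vision.capture(n); cv2.imwrite(f"pics/{n}0.png",c["img"][:,:,::-1])
    print(n,c["fx"],c["cx"],c["cy"],[k for k in c],c["pose"].round(3).tolist())
    for t,z in [("walnut_cracker",0),("squeeze_point",.036),("walnut",.036),("empty_cracker",0)]:
        for r in models.landmark_of(n,t)[:3]: print(t,r["confidence"],r["point"],onplane(c,*r["point"],z).round(4))
E
```

```text
pics
0.0 [ 0.15265574 -0.60530745  0.2215907 ] [[ 9.69703936e-01  2.44283146e-01 -1.43139170e-04]
 [ 2.44282881e-01 -9.69701622e-01  2.15355340e-03]
 [ 3.87274514e-04 -2.12327566e-03 -9.99997671e-01]] 1.0039404587373635
top 474.44535653038486 316.11653588136494 233.79411352296532 ['img', 'depth', 'fx', 'fy', 'cx', 'cy', 'pose'] [[-0.019, 0.987, -0.157, 0.373], [-1.0, -0.02, -0.008, -0.083], [-0.012, 0.157, 0.988, 0.89], [0.0, 0.0, 0.0, 1.0]]
walnut_cracker 0.75 [386.0, 220.9] [ 0.5368 -0.2094  0.    ]
squeeze_point 0.98 [376.2, 264.3] [ 0.4511 -0.1834  0.036 ]
walnut 0.68 [387.1, 219.4] [ 0.5329 -0.2065  0.036 ]
empty_cracker 0.93 [236.7, 208.9] [0.5662 0.0756 0.    ]
side 479.433514093298 319.1948086883622 239.6818141652393 ['img', 'depth', 'fx', 'fy', 'cx', 'cy', 'pose'] [[-0.995, 0.073, -0.072, 0.443], [-0.102, -0.636, 0.765, 0.581], [0.01, 0.768, 0.64, 0.622], [0.0, 0.0, 0.0, 1.0]]
walnut_cracker 0.7 [309.6, 224.2] [ 0.5379 -0.2098  0.    ]
squeeze_point 0.83 [351.4, 218.9] [ 0.4507 -0.1909  0.036 ]
walnut 0.63 [350.7, 221.2] [ 0.4517 -0.1831  0.036 ]
walnut 0.48 [313.2, 206.0] [ 0.5321 -0.226   0.036 ]
empty_cracker 0.79 [271.1, 328.4] [0.5684 0.0758 0.    ]
```

View pics/top0.png

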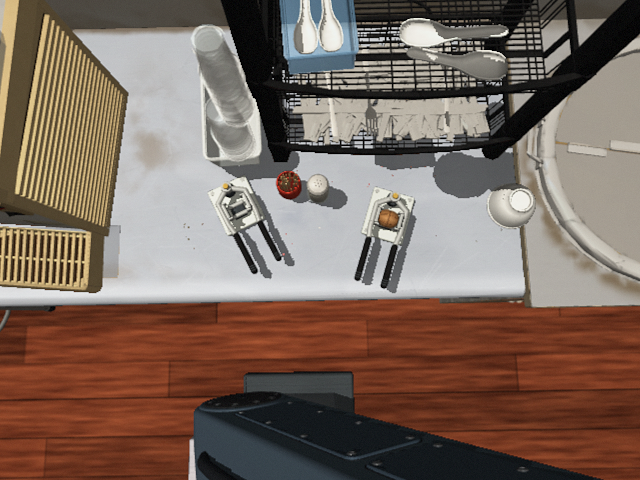

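View pics/side0.png

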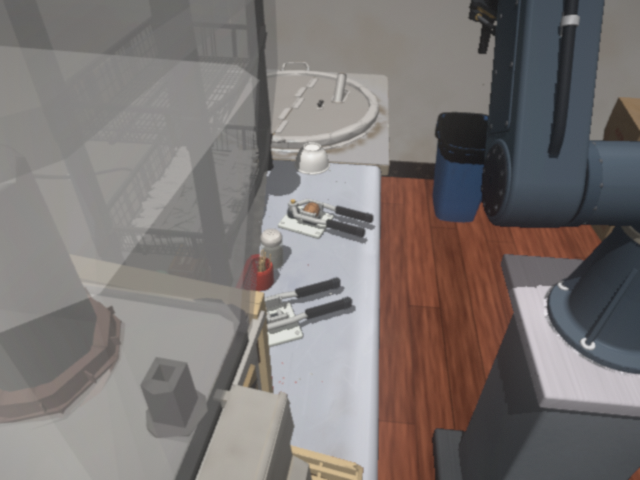

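The walnut cracker is the one on the right in the top view: nut at (388,218), grips around (363,258) and (388,265). Next I'll fit the grips using depth.

Run:
```python
from h import *
c=vision.capture("top"); img=c["img"]; D=c["depth"]
big=cv2.resize(img[160:310,310:470],None,fx=5,fy=5,interpolation=cv2.INTER_CUBIC)[:,:,::-1]
cv2.imwrite("pics/crop1.png",big[:600])
V,U=np.mgrid[225:300,345:405]; V=V.ravel();U=U.ravel()
d=D[V,U]; P=np.array([world(c,u,v,dd) for u,v,dd in zip(U,V,d)])
dark=img[V,U].max(1)<70
k=dark&(P[:,2]>.02)&(P[:,2]<.06)
print(k.sum(), np.percentile(P[k,2],[5,50,95]))
m=np.zeros(img.shape[:2],np.uint8); m[V[k],U[k]]=1
n,l,st,ce=cv2.connectedComponentsWithStats(m)
for i in range(1,n):
    if st[i,4]<30: continue
    q=np.array([p for p,u,v in zip(P,U,V) if l[v,u]==i and p[2]>.038])
    mu=q[:,:2].mean(0); w,s,vt=np.linalg.svd(q[:,:2]-mu,full_matrices=False)
    a=vt[0]*np.sign(vt[0,0]); t=(q[:,:2]-mu)@a; n2=(q[:,:2]-mu)@[-a[1],a[0]]
    print(len(q),mu.round(4),np.degrees(np.arctan2(a[1],a[0])).round(2),t.min().round(4),t.max().round(4),n2.min().round(4),n2.max().round(4),np.median(q[:,2]))
for nm in ["walnut"]:
  r=models.masks_of("top",nm)[0]; v,u=np.nonzero(r["mask"]); print(nm,r["confidence"],np.mean([world(c,a,b,D[b,a]) for a,b in zip(u,v)],axis=0))
# heights of surroundings near
V,U=np.mgrid[100:320:2,250:540:2];V=V.ravel();U=U.ravel()
P=np.array([world(c,u,v,D[v,u]) for u,v in zip(U,V)]); ok=D[V,U]>0
t=P[ok&(P[:,2]>.06)]; 
for x in np.arange(.35,.8,.03):
  q=t[(abs(t[:,0]-x)<.015)]
  print(round(x,2),[ (round(y,2),round(q[abs(q[:,1]-y)<.025][:,2].max(),2)) for y in np.arange(-.5,.1,.05) if (abs(q[:,1]-y)<.025).any()])
```

```text
510 [0.03677742 0.04324098 0.04594194]
232 [ 0.4621 -0.1585] -17.78 -0.039 0.0408 -0.0047 0.0047 0.04339477108833478
244 [ 0.4462 -0.2049] -17.17 -0.0381 0.0408 -0.0055 0.0053 0.0432672618657719
walnut 0.81 [ 0.53416147 -0.20741392  0.04452306]
0.35 []
0.38 []
0.41 []
0.44 []
0.47 []
0.5 []
0.53 []
0.56 []
0.59 [(np.float64(-0.1), np.float64(0.08)), (np.float64(-0.05), np.float64(0.07)), (np.float64(-0.0), np.float64(0.07))]
0.62 [(np.float64(-0.1), np.float64(0.07)), (np.float64(-0.05), np.float64(0.07)), (np.float64(-0.0), np.float64(0.07))]
0.65 [(np.float64(-0.45), np.float64(0.18)), (np.float64(-0.4), np.float64(0.24)), (np.float64(-0.35), np.float64(0.11)), (np.float64(-0.3), np.float64(0.1)), (np.float64(-0.25), np.float64(0.1)), (np.float64(-0.2), np.float64(0.1)), (np.float64(-0.15), np.float64(0.1)), (np.float64(-0.1), np.float64(0.11)), (np.float64(-0.05), np.float64(0.27)), (np.float64(-0.0), np.float64(0.28)), (np.float64(0.05), np.float64(0.08))]
0.68 [(np.float64(-0.4), np.float64(0.24)), (np.float64(-0.35), np.float64(0.07)), (np.float64(-0.3), np.float64(0.07)), (np.
[... 472 characters left out ...]
64(-0.15), np.float64(0.08)), (np.float64(-0.1), np.float64(0.07)), (np.float64(-0.05), np.float64(0.08)), (np.float64(-0.0), np.float64(0.11)), (np.float64(0.05), np.float64(0.08))]
0.74 [(np.float64(-0.4), np.float64(0.11)), (np.float64(-0.35), np.float64(0.07)), (np.float64(-0.3), np.float64(0.07)), (np.float64(-0.25), np.float64(0.07)), (np.float64(-0.2), np.float64(0.07)), (np.float64(-0.15), np.float64(0.07)), (np.float64(-0.1), np.float64(0.07)), (np.float64(-0.05), np.float64(0.08)), (np.float64(-0.0), np.float64(0.11)), (np.float64(0.05), np.float64(0.08))]
0.77 [(np.float64(-0.1), np.float64(0.06)), (np.float64(-0.05), np.float64(0.06)), (np.float64(0.05), np.float64(0.07))]
0.8 []
```

View pics/crop1.png

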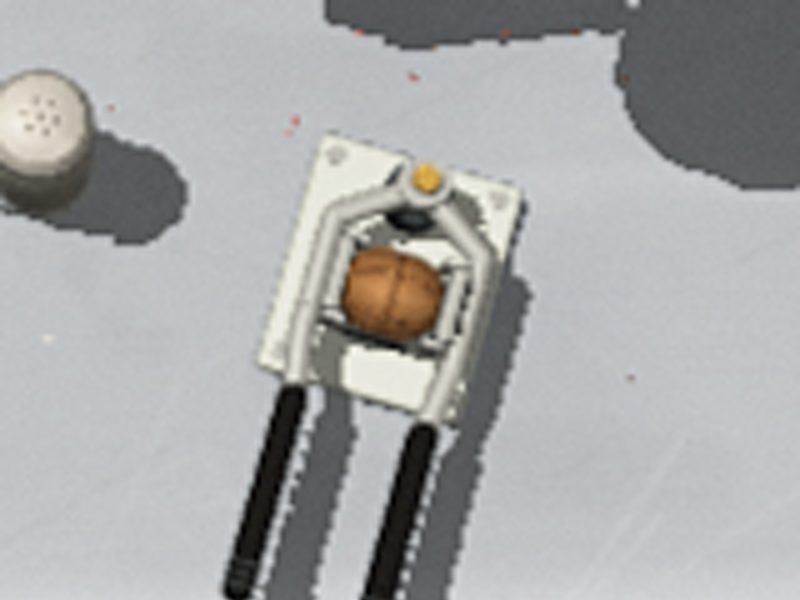

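{"name": "send_rows", "arguments": {"moves": [[0,0,0,0,0,0.79,-1],[0,0,0,0,0,0.79,-1],[0,0,0,0,0,0.78,-1],[0,0,0,0,0,0.78,-1],[0.3,-1,0,0,0,0,-1],[0.3,-1,0,0,0,0,-1],[0.3,-1,0,0,0,0,-1],[0.3,-1,0,0,0,0,-1],[0.3,-1,0,0,0,0,-1],[0.3,-1,0,0,0,0,-1],[0.3,-1,0,0,0,0,-1],[0.3,-1,0,0,0,0,-1]]}}

```text
time_s: 2.1
position: [0.2703, -0.4314, 0.2226]
tcp_rot: [[0.955, -0.296, 0.0], [-0.296, -0.955, -0.0], [0.0, 0.0, -1.0]]
force: [0.8, -0.7, 0.1]
opening: 1.003
```

{"name": "send_rows", "arguments": {"moves": [[0.3,-1,0,0,0,0,-1],[0.3,-1,0,0,0,0,-1],[0.3,-1,0,0,0,0,-1],[0.3,-1,0,0,0,0,-1],[0.3,-1,0,0,0,0,-1],[0.3,-1,0,0,0,0,-1],[0.3,-1,0,0,0,0,-1],[0.3,-1,0,0,0,0,-1],[0.3,-1,0,0,0,0,-1],[0,0,0,0,0,0,-1]]}}

```text
time_s: 3.35
position: [0.4011, -0.2361, 0.2226]
tcp_rot: [[0.956, -0.294, -0.0], [-0.294, -0.956, 0.0], [-0.0, -0.0, -1.0]]
force: [-0.4, 0.2, -0.8]
opening: 0.999
```

Run:
```python
from h import *
s=status.read_state(); R=s["tcp_rot"]; print(s["time_s"],s["position"],R.round(4).tolist(),s["joint_positions"])
print("yaw",np.degrees(np.arctan2(R[1,0],R[0,0])))
for t in ([.450,-.1810,.017],[.454,-.1817,.017]): print(R.T@(np.array(t)-s["position"])/.025)
```

```text
3.35 [ 0.40105333 -0.23607299  0.22261998] [[0.956, -0.2935, -0.0001], [-0.2935, -0.956, 0.0001], [-0.0001, -0.0001, -1.0]] [-4.42827255e+01  1.79768431e+01  1.04251609e+02  2.17305644e-03
  5.77782225e+01  6.27842606e+01]
yaw -17.068144644998533
[ 1.22579005 -2.67987333  8.22490969]
[ 1.38696131 -2.70006797  8.22489701]
```

{"name": "send_rows", "arguments": {"moves": [[0.4,-0.9,0,0,0,0,-1],[0.4,-0.9,0,0,0,0,-1],[0.43,-0.88,0,0,0,0,-1],[0,0,1,0,0,0,-1],[0,0,1,0,0,0,-1],[0,0,1,0,0,0,-1],[0,0,1,0,0,0,-1],[0,0,1,0,0,0,-1],[0,0,0.8,0,0,0,-1],[0,0,0,0,0,0,-1]]}}

```text
time_s: 4.6
position: [0.4488, -0.1831, 0.0765]
tcp_rot: [[0.955, -0.297, -0.003], [-0.297, -0.955, 0.002], [-0.003, -0.001, -1.0]]
force: [0.0, 0.0, 0.8]
opening: 1.002
```

Run:
```python
from h import *
s=status.read_state(); print(s["time_s"],s["position"])
for n in ["top","side"]:
    c=vision.capture(n)
    y0,x0=(160,310) if n=="top" else (150,260)
    cv2.imwrite(f"pics/{n}2.png",cv2.resize(c["img"][y0:y0+120,x0:x0+160],None,fx=5,fy=5,interpolation=cv2.INTER_CUBIC)[:,:,::-1])
```

```text
4.6 [ 0.44881165 -0.18308414  0.07647653]
```

View pics/top2.png

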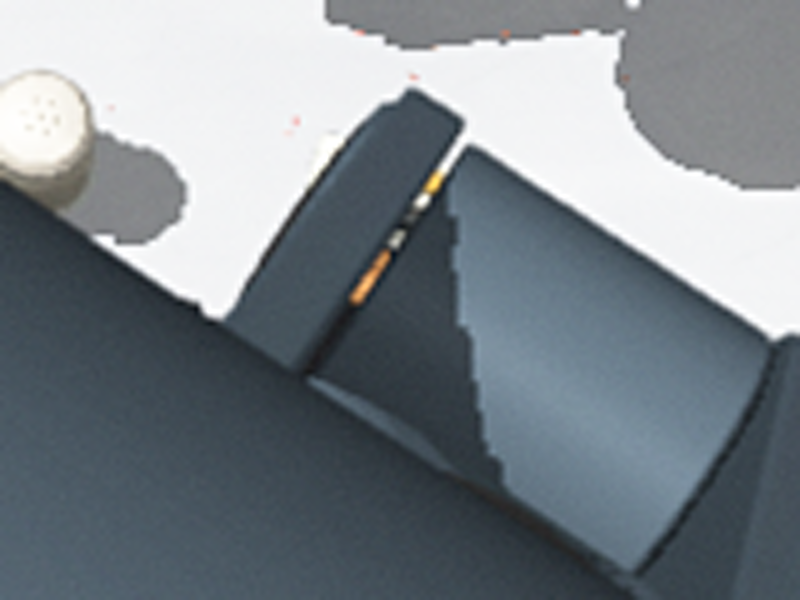

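View pics/side2.png

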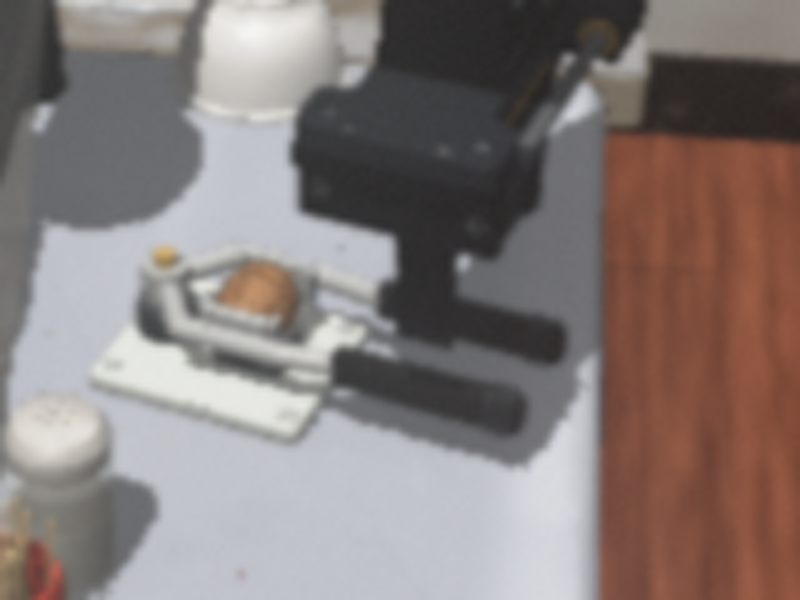

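Run:
```python
from h import *
c=vision.capture("side"); s=status.read_state(); print(s["position"],s["time_s"])
img=c["img"];D=c["depth"]
V,U=np.mgrid[195:245,318:380]; V=V.ravel();U=U.ravel()
P=np.array([world(c,u,v,D[v,u]) for u,v in zip(U,V)])
k=(img[V,U].max(1)<75)&(P[:,2]>.02)&(P[:,2]<.055)
a=np.array([.955,-.297]); n=np.array([.297,.955])
Q=P[k]; o=np.array([.4541,-.1817])
t=(Q[:,:2]-o)@a; w=(Q[:,:2]-o)@n
top=Q[:,2]>.040
for lo,hi in [(-.05,-.03),(-.03,-.015),(-.015,0),(0,.015),(.015,.03),(.03,.05)]:
  for sgn in (-1,1):
    m=(t>lo)&(t<hi)&(w*sgn>0)
    if m.sum()>3: print(lo,sgn,m.sum(),np.percentile(w[m],[2,50,98]).round(4),Q[m,2].max().round(4), np.median(w[m&(Q[:,2]>.041)]).round(4))
R=s["tcp_rot"]; print("TCP t,w",(s["position"][:2]-o)@a,(s["position"][:2]-o)@n, np.degrees(np.arctan2(R[1,0],R[0,0])))
```

```text
[ 0.4502617  -0.1837608   0.07823875] 4.75
-0.05 -1 39 [-0.027  -0.0215 -0.0185] 0.0481 -0.0226
-0.05 1 38 [0.0244 0.0283 0.0303] 0.0477 0.027
-0.03 -1 60 [-0.0273 -0.0215 -0.0189] 0.0489 -0.0219
-0.03 1 65 [0.0219 0.0279 0.0306] 0.048 0.0268
-0.015 -1 58 [-0.0257 -0.0215 -0.0193] 0.0481 -0.0218
-0.015 1 60 [0.0236 0.0276 0.03  ] 0.0483 0.0271
0 -1 25 [-0.027  -0.0223 -0.0187] 0.0477 -0.0231
0 1 57 [0.0237 0.0272 0.0301] 0.0482 0.0268
0.015 1 48 [0.0243 0.0277 0.0296] 0.0468 0.0275
0.03 -1 17 [-0.0235 -0.021  -0.0199] 0.0464 -0.0212
0.03 1 24 [0.0239 0.0275 0.0298] 0.0469 0.0273
TCP t,w -0.0030535198641915054 -0.003108034245170796 -17.27604839960915
```

{"name": "send_rows", "arguments": {"moves": [[0,-0.16,0,0,0,0,-1],[0,0,0.6,0,0,0,-1],[0,0,0.6,0,0,0,-1],[0,0,0.6,0,0,0,-1],[0,0,0.6,0,0,0,-1],[0,0,0,0,0,0,-1],[0,0,0,0,0,0,-1]]}}

```text
time_s: 5.62
position: [0.451, -0.1793, 0.0174]
tcp_rot: [[0.955, -0.297, -0.0], [-0.297, -0.955, 0.0], [-0.0, -0.0, -1.0]]
force: [-0.6, 0.4, 0.6]
opening: 1.002
```

Run:
```python
from h import *
c=vision.capture("side"); s=status.read_state(); print(s["position"],s["time_s"],s["force"])
cv2.imwrite(f"pics/side3.png",cv2.resize(c["img"][150:270,260:420],None,fx=5,fy=5,interpolation=cv2.INTER_CUBIC)[:,:,::-1])
```

```text
[ 0.45118617 -0.17946482  0.01768994] 5.675 [-0.0251557   0.49040112  0.27163456]
```

View pics/side3.png

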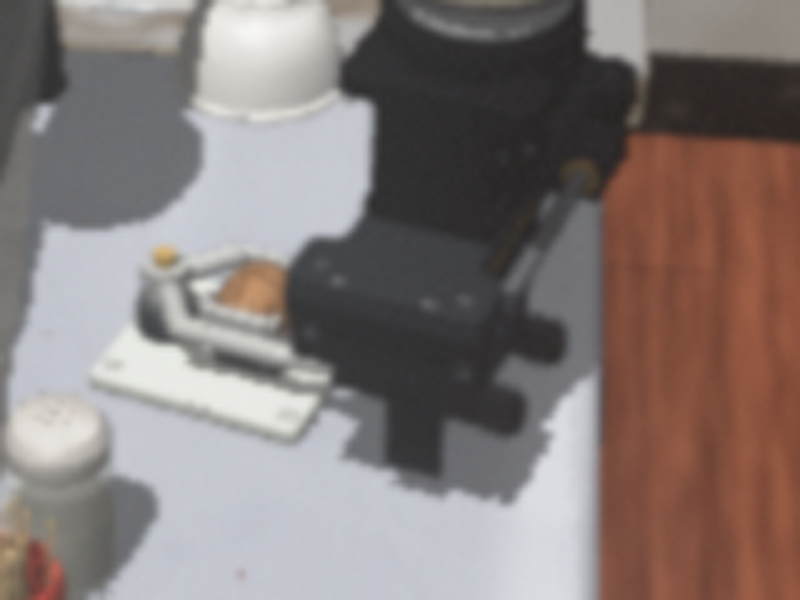

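The fingers now straddle both grips, with the near finger at (415,430) outside the near grip. I'll close gently.

{"name": "send_rows", "arguments": {"moves": [[0,0,0,0,0,0,-0.7],[0,0,0,0,0,0,-0.45],[0,0,0,0,0,0,-0.35],[0,0,0,0,0,0,-0.3],[0,0,0,0,0,0,-0.3]]}}

```text
time_s: 6.3
position: [0.4508, -0.1793, 0.0177]
tcp_rot: [[0.955, -0.297, -0.0], [-0.297, -0.955, 0.0], [-0.0, -0.0, -1.0]]
force: [-0.8, -0.3, 2.5]
opening: 0.664
```

{"name": "send_rows", "arguments": {"moves": [[0,0,0,0,0,0,-0.2],[0,0,0,0,0,0,-0.1],[0,0,0,0,0,0,0],[0,0,0,0,0,0,0]]}}

```text
time_s: 6.8
position: [0.4497, -0.1785, 0.0176]
tcp_rot: [[0.955, -0.296, -0.002], [-0.296, -0.955, 0.002], [-0.003, -0.001, -1.0]]
force: [-4.0, 1.4, 5.1]
opening: 0.514
```

{"name": "send_rows", "arguments": {"moves": [[0,0,0,0,0,0,0.1],[0,0,0,0,0,0,0.2],[0,0,0,0,0,0,0.3],[0,0,0,0,0,0,0.3]]}}

```text
time_s: 7.3
position: [0.449, -0.178, 0.0175]
tcp_rot: [[0.955, -0.296, -0.004], [-0.296, -0.955, 0.003], [-0.005, -0.001, -1.0]]
force: [-5.5, 1.2, 6.5]
opening: 0.359
```

{"name": "send_rows", "arguments": {"moves": [[0,0,0,0,0,0,0.4],[0,0,0,0,0,0,0.5],[0,0,0,0,0,0,0.5],[0,0,0,0,0,0,0.5]]}}

```text
time_s: 7.8
position: [0.4486, -0.1789, 0.0175]
tcp_rot: [[0.956, -0.295, -0.005], [-0.295, -0.956, 0.001], [-0.005, 0.0, -1.0]]
force: [-8.8, -2.5, 7.0]
opening: 0.333
```

Run:
```python
from h import *
c=vision.capture("side"); s=status.read_state(); print(s["position"],s["time_s"],s["force"],s["opening"])
cv2.imwrite(f"pics/side4.png",cv2.resize(c["img"][150:270,260:420],None,fx=5,fy=5,interpolation=cv2.INTER_CUBIC)[:,:,::-1])
```

```text
[ 0.44856933 -0.17888286  0.01752325] 7.85 [-8.26331712 -3.02458888  7.2666789 ] 0.3320027453132791
```

View pics/side4.png

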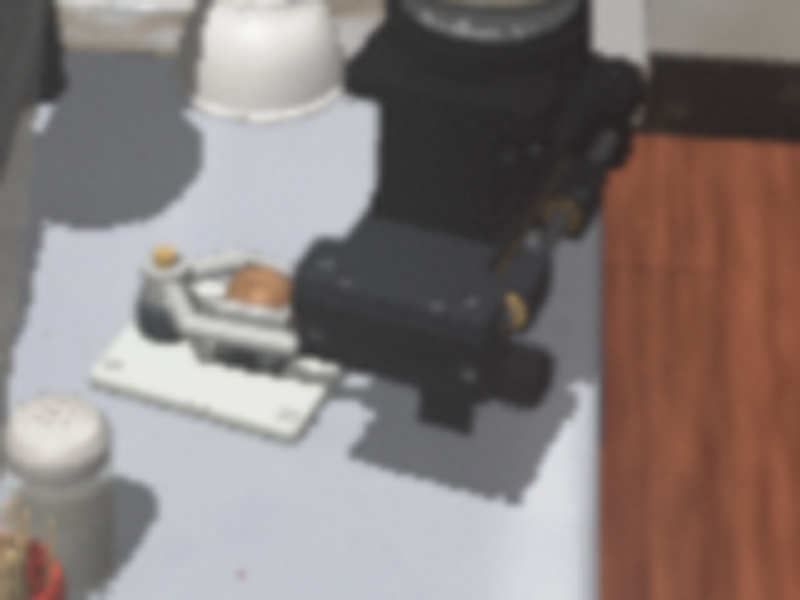

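At both stops: 29 mm over all, and the shell has visibly given way. Now I'll release and withdraw upward.

{"name": "send_rows", "arguments": {"moves": [[0,0,0,0,0,0,0.2],[0,0,0,0,0,0,0],[0,0,0,0,0,0,-0.4],[0,0,0,0,0,0,-0.8],[0,0,0,0,0,0,-0.8],[0,0,0,0,0,0,-0.8]]}}

```text
time_s: 8.6
position: [0.4512, -0.1794, 0.0175]
tcp_rot: [[0.955, -0.297, 0.0], [-0.297, -0.955, -0.0], [0.0, 0.0, -1.0]]
force: [0.8, 0.0, -0.3]
opening: 0.852
```

{"name": "send_rows", "arguments": {"moves": [[0,0,-0.5,0,0,0,-0.8],[0,0,-0.8,0,0,0,-0.8],[0,0,-1,0,0,0,-0.8],[0,0,-1,0,0,0,-0.8],[0,0,-1,0,0,0,-0.8],[0,0,-1,0,0,0,-0.8],[0,0.8,-1,0,0,0,-0.8],[0,1,-1,0,0,0,-0.8],[0,1,0,0,0,0,-0.8],[0,1,0,0,0,0,-0.8],[0,1,0,0,0,0,-0.8],[0,1,0,0,0,0,-0.8]]}}

```text
time_s: 10.1
position: [0.4075, -0.3183, 0.2009]
tcp_rot: [[0.955, -0.297, 0.0], [-0.297, -0.955, -0.001], [0.001, 0.0, -1.0]]
force: [0.1, 0.1, 0.3]
opening: 0.898
```

{"name": "send_rows", "arguments": {"moves": [[-0.5,1,0,0,0,0,-0.8],[-0.5,1,0,0,0,0,-0.8],[-0.5,1,0,0,0,0,-0.8],[0,1,0,0,0,0,-0.8],[0,1,0,0,0,0,-0.8],[0,1,0,0,0,0,-0.8],[0,0,0,0,0,0,-0.8],[0,0,0,0,0,0,-0.8]]}}

```text
time_s: 11.1
position: [0.3277, -0.4493, 0.1997]
tcp_rot: [[0.955, -0.297, -0.0], [-0.297, -0.955, 0.002], [-0.001, -0.002, -1.0]]
force: [0.4, 0.5, -1.3]
opening: 0.901
```

Run:
```python
from h import *
s=status.read_state(); print(s["position"],s["time_s"],s["force"],s["opening"])
for n in ["top","side"]:
    c=vision.capture(n)
    y0,x0=(160,310) if n=="top" else (150,260)
    cv2.imwrite(f"pics/{n}5.png",cv2.resize(c["img"][y0:y0+120,x0:x0+160],None,fx=5,fy=5,interpolation=cv2.INTER_CUBIC)[:,:,::-1])
    r=models.masks_of(n,"walnut")
    if r:
        v,u=np.nonzero(r[0]["mask"]); P=np.array([world(c,a,b,c["depth"][b,a]) for a,b in zip(u,v)])
        a=np.array([.955,-.297]); nn=np.array([.297,.955]); q=P[:,:2]-np.array([.451,-.1805])
        print(n,r[0]["confidence"],P.mean(0),"cracker x",np.percentile(q@a,[3,50,97])-.098,"y",np.percentile(q@nn,[3,50,97]),P[:,2].max())
```

```text
[ 0.32765052 -0.44925318  0.19965429] 11.1 [ 0.44443864  0.53479359 -1.32737546] 0.9012889082611568
top 0.72 [ 0.53321981 -0.20599461  0.0567918 ] cracker x [-0.0230999  -0.00999442  0.00943636] y [-0.01261214 -0.00072011  0.01107916] 0.8900223212114722
```

View pics/top5.png

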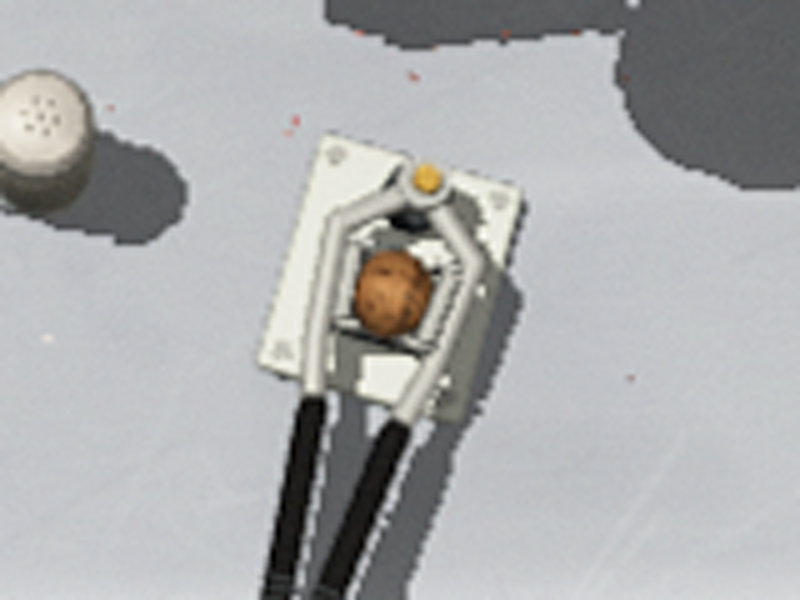

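View pics/side5.png

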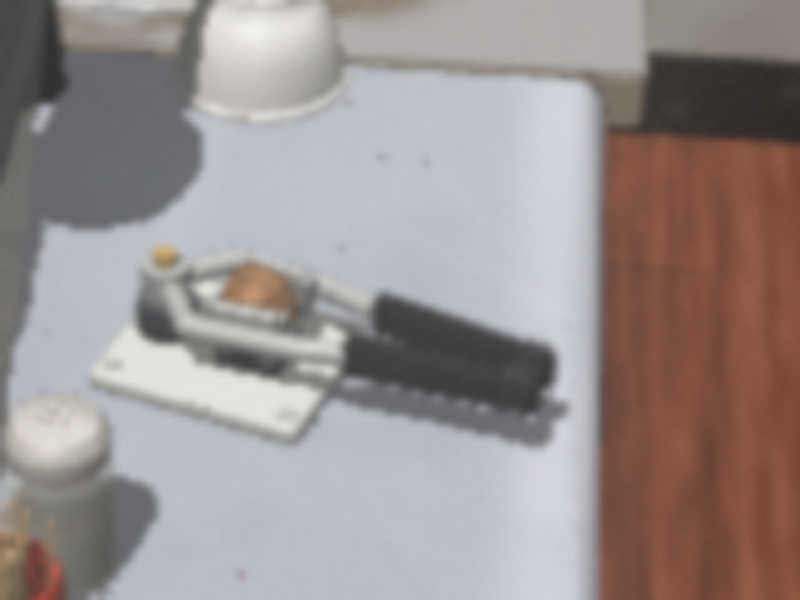

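Run:
```python
import cv2,numpy as np
a=np.array([.955,-.297])
for f in ["crop1","top5"]:
    im=cv2.imread(f"pics/{f}.png").astype(int); b,g,r=im[...,0],im[...,1],im[...,2]
    m=((r-b>45)&(r<225)).astype(np.uint8); m[:220]=0; m[380:]=0; m[:,:300]=0;m[:,480:]=0
    v,u=np.nonzero(m); th=np.radians(16.5)
    # image: world y ~ -u, world x ~ -v
    y=-u*np.cos(th)-v*np.sin(th); x=u*np.sin(th)*1-v*np.cos(th)
    k=5*474.4/.85
    print(f,m.sum(),[np.ptp(np.percentile(q,[1,99]))/k*1000 for q in (x,y)], u.mean(),v.mean())
```

```text
crop1 6855 [np.float64(28.326643467050722), np.float64(32.613687552530635)] 391.3747629467542 292.2163384390955
top5 4847 [np.float64(28.149383963353483), np.float64(24.611763800416703)] 391.4456364761708 291.87270476583456
```

```bash
python3 -c "
from rig import bot,status
print(status.read_state()['time_s']);print(bot.hand_in())"
```

```text
11.3
the job is handed in; nothing more can be done
None
```

I cracked the walnut and handed the job in at 11.3 s, but hand-in returns no verdict. The fingers straddled both grips of the walnut cracker and closed in steps to 29 mm over all, about where the levers hit their stops. They then opened, and the arm withdrew up and to the side.

**Crush:** in the top view the nut's width along the squeezing direction fell from about 32.6 to 24.6 mm. That puts the crush at roughly 8 mm, against the 6 mm needed. It is an image estimate, as the shell joint itself can't be read.

**Nut position:** it lies between the jaws at about x = -10 mm and y = -1 mm in the cracker's frame, essentially where it started. I did not get a clean height. The top depth reading was spoiled by a few stray depth values, and the network did not find the nut in the side view, but both pictures show it resting on the cradle.

**Contacts:** the wrist force stayed near 12 N or less at every reading. The gripper was clear of everything at the end and was never moved near the empty cracker or onto the nut.

**Disagreement:** the two cameras differed by about 2 mm on where the middle of the grips was, so I aimed between them.

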